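Slide the screw dish onto the note sheet

TASK

On the electronics bench, slide the round steel dish of screws across the table onto the small blank square sheet of paper, so that it stands centred there with its whole base on the paper. Push it along the bench without picking it up or tipping it, and leave the red multimeter and the solder spool where they are.

Things in the scene. Friction and masses are not known exactly. Their poses are not given: they have to be found in the camera images.
- dish_center (a point): Round open stainless steel dish with straight upright walls, holding a few small screws; loose on the bench. Outer diameter 120 mm, height 30 mm, wall 3 mm, base 4 mm thick, about 0.3 kg (varies by a third). This point lies on its axis, half-way up (15 mm above the bench); z is up. It slides with ordinary friction, stops when the push stops, and may turn about its axis, which does not matter.
- sheet_center (a point): Blank white square sheet of note paper, 160 x 160 mm, fixed flat on the dark wooden bench, practically without thickness (under 1 mm) so that the dish slides freely over its edge. This point is the middle of the sheet, at bench height; x and y run parallel to its edges. It may lie on either side of the dish. A larger rectangular sheet with a drawn circuit, off to the left as seen from the robot, is not meant.
- meter: Bystander: red and black multimeter lying on its back beyond the work, 88 x 180 x 36 mm (x, y, z; 51 mm high over its dial), long side along its y. Origin at the centre of its underside. Loose; leave it.
- spool: Bystander: spool of solder standing on its flange beyond the work, 68 mm in diameter, 44 mm high. Origin at the centre of its underside. Loose; leave it.
There are look-alikes about, which are no part of the job. What is shaped like the part that bears dish_center but green or pink is not meant.

How it is judged:
By the outcome, as a careful person would: the job done as asked, in the order asked, and still so for the second after the job is handed in, with the robot touching nothing.
It also fails if it takes over 40 s, if anything falls off the work surface, if the arm or the gripper's body presses on something with over 40 N, if the wrist force passes 120 N, or if a joint passes its speed limit or range.

ROBOT

A 7-joint arm with a two-finger parallel gripper is mounted at the origin on the work surface. World frame = base frame: x ahead of the robot, y to its left, z up, the work surface at z = 0. Lengths are in m, angles in rad, forces in N, time in s.
With the tool pointing down it reaches from about 0.4 to 0.85 m from the base axis. Payload 10.4 kg.
Tool frame: the origin (TCP) lies between the finger pads; the fingertips stand 25 mm ahead of it and the grasp point (between the pads) lies 6 mm ahead of it; z points along the fingers, y is the line along which they close (so a half turn about z gives the same grasp; the last joint's range is limited). The gripper opens to 87 mm and grips with 3 to 60 N. Pads are 19 mm wide; open, the fingers measure 117 mm over their backs; the gripper's body (75 mm by 190 mm) begins 51 mm behind the grasp point.
Start: joints at [-1.131, 0.332, -0.065, 1.46, 0.022, 1.35, -0.088], TCP at [0.279, 0.559, 0.248] pointing down, gripper open.
Joint ranges: [-2.6, 2.6], [-0.5, 2.12], [-1.47, 1.34], [0.16, 2.42], [-1.27, 4.41], [0.06, 2.06], [-2.6, 2.6]. Speed limits (rad/s): [2.22, 2.22, 2.79, 2.79, 3.14, 3.14, 3.14].

INTERFACE

Orientations are given as a unit quaternion [w, x, y, z].
In Python, from plant import get_obs, capture, calibration, finish_job gives the robot as it stands.
- The arm moves only by the tool move_arm, never from a script. Its arguments are lists of equal length, an entry for each row: "dp": the shift along the tool's x, y, z in mm, a list of three; "delta_rot": the turn, a rotation vector about the tool's x, y, z in degrees, a list of three; "claw": the closure, from -1 (fully open) to 1 (shut), so that 0 is half open. A call has 1 to 8 rows; each row shifts and turns the commanded pose from where the row before left it, along the tool's axes as they then stand; what a row does not reach is not made up. A row lasts 1/12 s, in which the tool goes at most 41.7 mm and 7.16 degrees, less where a joint would pass 70% of its speed; a pose out of reach is approached as far as the arm can. A call is refused whole if a number of a shift passes 41.7 or a number of a turn 7.16, either way. A call with a gripper value outside its range is refused whole. The fingers move at their own pace and stop on an object; the grip force is fixed at half the most. Time passes only in rows, so rows that do not move let the fingers close. It gives the time, the measured TCP pose, the force, the opening and the grip force at its end, in the units of the state.
- get_obs(): the state, without advancing time (a new reading comes with each control period).
- capture(name): name is "side" or "top"; returns the picture (420x560x3 uint8, red, green, blue); there is no depth.
- calibration(name): a dict with "fx", "fy", "cx", "cy" (pixels), "dist" ([k1, k2, p1, p2, k3] as OpenCV has them; the pictures are not rectified), "camera_from_world" (4x4, takes a point from world to camera coordinates). Camera axes: x right, y up, looking along -z (the intrinsics and any distortion apply to the point x, -y, -z); pixel columns grow to the right and rows downward; lengths in m; the calibration is good to about 2 mm. A picture is of the moment at which its call begins. calibration takes no time and is no camera call.
- finish_job(): hands the job in; it is judged then, once.
The state is a dict: "clock": time; "joints": joint angles; "dq": joint speeds; "joint_torque": joint torques, N m; "position": TCP position; "ee_rot": TCP orientation; "ft_force": force on the tool from outside, world axes, zero at the start; "wrist_torque": the same for the moment, N m; "gripper_width": finger opening in m; "grasp_force": force on a finger pad.
Only numpy, scipy, OpenCV 4.12 (cv2) and the standard library are available. Lean on these libraries where they do the work, as an engineer would, in place of code of your own. Each camera call takes 0.05 s, during which the arm holds its last target. There are 200 camera calls.

## Working session

There is one attempt and no reset: what is moved stays moved. The work goes in short steps, Python scripts to look and compute and a tool call to move; the robot and the scene stay as the last step left them, time stands still between calls to the robot, and variables do not carry over. Pictures are saved under pics/ and viewed, at most 10 in all, crops included, and the job is handed in when it is done.

Besides the shell and the picture viewer there is one more tool, called after "Call:" as name(argument=value, ...) on one line, values as JSON. move_arm: Moves the arm, as the interface text tells. Its arguments: {"type":"object","properties":{"dp":{"type":"array"},"delta_rot":{"type":"array"},"claw":{"type":"array"}},"required":["dp","delta_rot","claw"]}

```bash
mkdir -p pics; cat > h.py <<'E'
import numpy as np, cv2
from plant import get_obs, capture, calibration, finish_job
def ray(name,uv):
    c=calibration(name);K=np.array([[c['fx'],0,c['cx']],[0,c['fy'],c['cy']],[0,0,1]])
    T=np.array(c['camera_from_world']);p=cv2.undistortPoints(np.array(uv,float).reshape(-1,1,2),K,np.array(c['dist'],float))[:,0]
    d=np.c_[p[:,0],-p[:,1],-np.ones(len(p))]@T[:3,:3]
    return -T[:3,:3].T@T[:3,3],d
def plane(name,uv,z):
    o,d=ray(name,uv);return (o+d*((z-o[2])/d[:,2])[:,None])[:,:2]
E
python3 - <<'E'
from h import *
for n in('top','side'):
    im=capture(n);cv2.imwrite(f'pics/{n}0.png',im[:,:,::-1]);print(n,ray(n,[[280,210]]))
o=get_obs();print(o['clock'],o['position'],o['ee_rot'])
E
```

```text
top (array([0.487166  , 0.06498772, 1.04313852]), array([[ 0.04216783,  0.00251139, -0.99954439]]))
side (array([ 0.08693847, -0.59011766,  0.76593473]), array([[ 0.43417802,  0.5977664 , -0.67432056]]))
0.1 [0.27888255 0.55894789 0.24681981] [-1.17445440e-04  2.29328479e-01  9.73348860e-01 -6.57318029e-04]
```

View pics/top0.png

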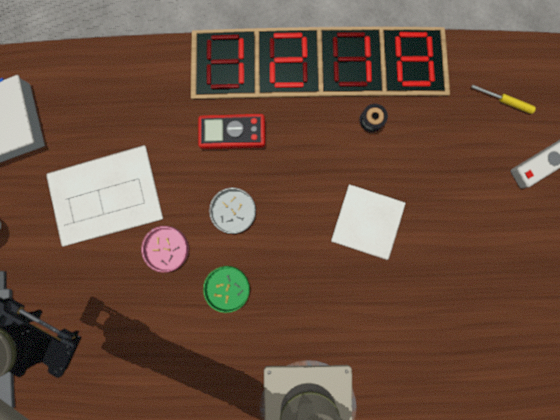

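View pics/side0.png

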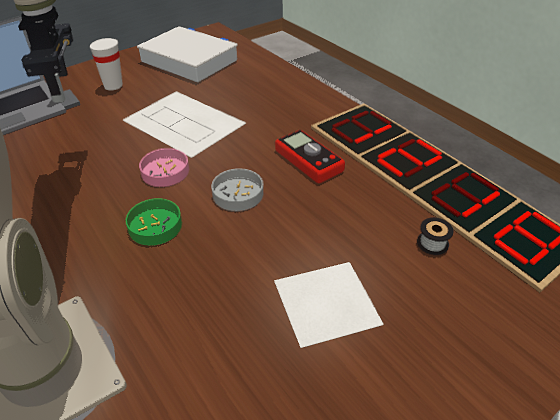

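The top view shows the steel dish at about (233,211), the blank sheet at (368,222), the pink dish at (165,249) and the green one at (227,289). The meter is at (232,131) and the spool at (374,117). The side view agrees, with the dish at (237,189) and the sheet at (329,304).

```bash
cat >> h.py <<'E'
def sheet(im):
    m=(im.min(2)>170).astype(np.uint8); m[:, :300]=0; m[:,450:]=0; m[:150]=0; m[300:]=0
    c=max(cv2.findContours(m,0,2)[0],key=cv2.contourArea)
    b=cv2.boxPoints(cv2.minAreaRect(c)); a=cv2.approxPolyDP(cv2.convexHull(c),6,True)[:,0]
    return a if len(a)==4 else b
def dish(im,roi):
    x0,y0,x1,y1=roi; h=im.astype(int); m=((h[:,:,2]>h[:,:,0]-12)&(h.max(2)>90)&(h.max(2)-h.min(2)<40)).astype(np.uint8)
    k=np.zeros_like(m);k[y0:y1,x0:x1]=m[y0:y1,x0:x1];k=cv2.morphologyEx(k,cv2.MORPH_OPEN,np.ones((3,3)))
    c=max(cv2.findContours(k,0,2)[0],key=cv2.contourArea);return cv2.convexHull(c)[:,0]
def circ(P):
    A=np.c_[2*P,np.ones(len(P))];s=np.linalg.lstsq(A,(P**2).sum(1),rcond=None)[0]
    return s[:2],np.sqrt(s[2]+s[:2]@s[:2])
E
python3 - <<'E'
from h import *
im=capture('top')
s=sheet(im);P=plane('top',s,0);print('sheet',s.tolist(),P.round(4).tolist(),P.mean(0),np.linalg.norm(P-np.roll(P,1,0),axis=1), np.degrees(np.arctan2(*(np.roll(P,1,0)-P).T[::-1])))
d=dish(im,(195,175,272,248));Q=plane('top',d,.03);print('dish',circ(Q),'pix',cv2.minEnclosingCircle(d))
print(plane('top',[[165,249],[227,289]],.03),plane('top',[[198,113],[265,150],[374,117]],.03))
E
```

```text
sheet [[349, 185], [404, 203], [387, 258], [332, 240]] [[0.5963, -0.1212], [0.5448, -0.2704], [0.397, -0.2191], [0.448, -0.0713]] [ 0.49651904 -0.17052984] [0.15641468 0.15779792 0.15650112 0.15636332] [ 161.4028182    70.96738347  -19.12264933 -109.06587467]
dish (array([0.53033611, 0.19374628]), np.float64(0.06011185767555463)) pix ((232.3009490966797, 210.620849609375), 22.998497009277344)
[[0.43093976 0.37377453]
 [0.32498168 0.20937904]] [[ 0.79604154  0.28543087]
 [ 0.69048899  0.10499176]
 [ 0.77598028 -0.18923122]]
```

Call:
move_arm(dp=[[0,0,0],[0,0,0],[0,0,0],[0,0,0],[0,0,0],[0,0,0],[0,0,0],[0,0,0]], delta_rot=[[0,0,6.9],[0,0,6.9],[0,0,6.9],[0,0,6.9],[0,0,6.9],[0,0,6.9],[0,0,6.9],[0,0,6.9]], claw=[-1,-1,-1,-1,-1,-1,-1,-1])

```text
clock: 0.82
position: [0.2789, 0.5592, 0.2473]
ee_rot: [0.0, 0.656, 0.754, -0.0]
ft_force: [-0.3, 0.1, -0.3]
gripper_width: 0.087
grasp_force: 0.0
```

Call:
move_arm(dp=[[0,0,0],[0,0,0],[0,0,0],[0,0,0]], delta_rot=[[0,0,6.9],[0,0,6.9],[0,0,0],[0,0,0]], claw=[-1,-1,-1,-1])

```text
clock: 1.15
position: [0.2789, 0.5592, 0.2473]
ee_rot: [0.0, 0.739, 0.674, -0.0]
ft_force: [-0.8, 0.4, -1.0]
gripper_width: 0.0871
grasp_force: 0.0
```

```bash
cat >> h.py <<'E'
def goto(p):
    from scipy.spatial.transform import Rotation as R
    o=get_obs();q=o['ee_rot'];r=R.from_quat([q[1],q[2],q[3],q[0]])
    print('t',round(o['clock'],2),'at',np.round(o['position'],4),'tool-mm',(r.inv().apply(np.array(p)-o['position'])*1000).round(1),'F',np.round(o['ft_force'],1),'y-axis',r.as_matrix()[:,1].round(3),'z',r.as_matrix()[:,2].round(3),'w',o['gripper_width'])
E
python3 - <<'E'
from h import *
D=np.array([.5303,.1937]);S=np.array([.4965,-.1705]);d=(S-D)/np.linalg.norm(S-D)
print(d,np.linalg.norm(S-D));p=D-d*.09;goto([*p,.247])
E
```

```text
[-0.09240904 -0.99572113] 0.3657650612073275
t 1.15 at [0.2789 0.5592 0.2473] tool-mm [-250.8  284.1    0.4] F [-0.8  0.4 -1. ] y-axis [ 0.996 -0.092 -0.   ] z [-0. -0. -1.] w 0.08713940823991408
```

Call:
move_arm(dp=[[-21,24,0],[-21,24,0],[-21,24,0],[-21,24,0],[-21,24,0],[-21,24,0],[-21,24,0],[-21,24,0]], delta_rot=[[0,0,0],[0,0,0],[0,0,0],[0,0,0],[0,0,0],[0,0,0],[0,0,0],[0,0,0]], claw=[-1,-1,-1,-1,-1,-1,-1,-1])

```text
clock: 1.82
position: [0.4548, 0.3723, 0.2476]
ee_rot: [-0.0, 0.739, 0.674, 0.0]
ft_force: [0.7, -0.4, 0.2]
gripper_width: 0.087
grasp_force: 0.0
```

Call:
move_arm(dp=[[-21,24,0],[-21,24,0],[-21,24,0],[-20,20,0],[0,0,30],[0,0,30],[0,0,30],[0,0,0]], delta_rot=[[0,0,0],[0,0,0],[0,0,0],[0,0,0],[0,0,0],[0,0,0],[0,0,0],[0,0,0]], claw=[-1,-1,-1,-1,-1,-1,-1,-1])

```text
clock: 2.48
position: [0.5347, 0.2805, 0.1516]
ee_rot: [-0.001, 0.739, 0.674, -0.004]
ft_force: [-0.5, 0.2, -0.9]
gripper_width: 0.0869
grasp_force: 0.0
```

```bash
python3 - <<'E'
from h import *
goto([.5386,.2833,.033])
cv2.imwrite('pics/side1.png',capture('side')[:,:,::-1])
E
```

```text
t 2.48 at [0.5347 0.2805 0.1516] tool-mm [  3.8   4.4 118.5] F [-0.5  0.2 -0.9] y-axis [ 0.996 -0.092 -0.007] z [-0.008 -0.005 -1.   ] w 0.08690981735468696
```

View pics/side1.png

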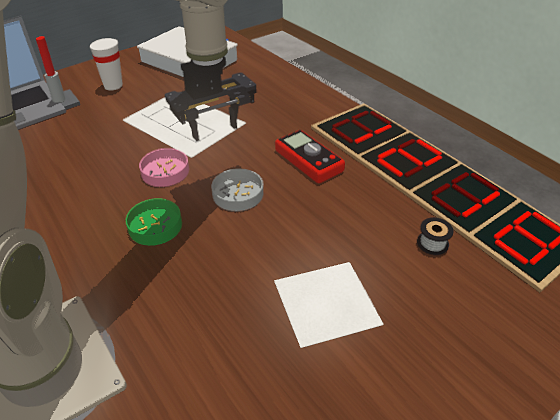

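The gripper hangs behind the dish at about (210,110), with its fingers spread across the push direction and nothing beneath them. Next I lower it.

Call:
move_arm(dp=[[4,4,20],[0,0,25],[0,0,25],[0,0,20],[0,0,15],[0,0,8],[0,0,0],[0,0,0]], delta_rot=[[0,0,0],[0,0,0],[0,0,0],[0,0,0],[0,0,0],[0,0,0],[0,0,0],[0,0,0]], claw=[-1,-1,-1,-1,-1,-1,-1,-1])

```text
clock: 3.2
position: [0.5428, 0.2863, 0.0461]
ee_rot: [0.0, 0.74, 0.673, 0.001]
ft_force: [0.1, -0.5, 0.8]
gripper_width: 0.0872
grasp_force: 0.0
```

```bash
python3 - <<'E'
from h import *
goto([.5386,.2833,.034]); goto([.4965+.0047,-.1705+.0508,.034])
E
```

```text
t 3.2 at [0.5428 0.2863 0.0461] tool-mm [-3.4 -3.9 12.1] F [ 0.1 -0.5  0.8] y-axis [ 0.995 -0.095  0.001] z [ 0.001  0.001 -1.   ] w 0.08720290113963558
t 3.2 at [0.5428 0.2863 0.0461] tool-mm [-408.1   -2.8   11.7] F [ 0.1 -0.5  0.8] y-axis [ 0.995 -0.095  0.001] z [ 0.001  0.001 -1.   ] w 0.08720290113963558
```

Call:
move_arm(dp=[[0,-4,6],[0,0,6],[-6,0,0],[-8,0,0],[-8,0,0],[-8,0,0],[-8,0,0],[-8,0,0]], delta_rot=[[0,0,0],[0,0,0],[0,0,0],[0,0,0],[0,0,0],[0,0,0],[0,0,0],[0,0,0]], claw=[-1,-1,-1,-1,-1,-1,-1,-1])

```text
clock: 3.87
position: [0.5338, 0.2395, 0.0329]
ee_rot: [0.0, 0.74, 0.672, 0.0]
ft_force: [1.7, 2.2, 0.1]
gripper_width: 0.0871
grasp_force: 0.7
```

Call:
move_arm(dp=[[-8,0,0],[-8,0,0],[-8,0,0],[-8,0,0],[-8,0,0],[-8,0,0],[-8,0,0],[-8,0,0]], delta_rot=[[0,0,0],[0,0,0],[0,0,0],[0,0,0],[0,0,0],[0,0,0],[0,0,0],[0,0,0]], claw=[-1,-1,-1,-1,-1,-1,-1,-1])

```text
clock: 4.53
position: [0.5274, 0.176, 0.0327]
ee_rot: [-0.0, 0.74, 0.672, 0.0]
ft_force: [0.1, 2.1, 2.1]
gripper_width: 0.0867
grasp_force: 1.6
```

```bash
python3 - <<'E'
from h import *
goto([.4965+.0047,-.1705+.0508,.034])
cv2.imwrite('pics/side2.png',capture('side')[:,:,::-1])
E
```

```text
t 4.53 at [0.5274 0.176  0.0327] tool-mm [-296.9    2.3   -1.4] F [0.1 2.1 2.1] y-axis [ 0.995 -0.096  0.   ] z [ 0.  0. -1.] w 0.08665786600451315
```

View pics/side2.png

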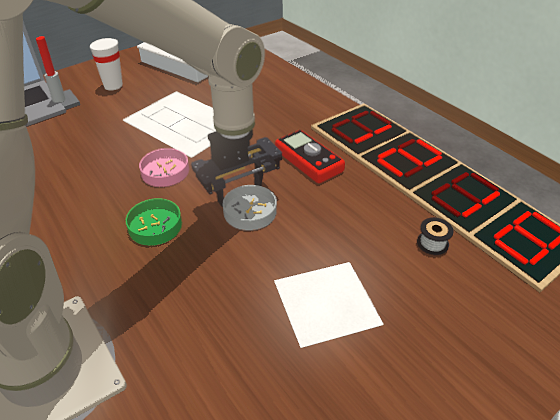

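The dish, now at about (250,207), sits squarely between the two fingers and is sliding toward the sheet. I keep pushing.

Call:
move_arm(dp=[[-10,0,0],[-10,0,0],[-10,0,0],[-10,0,0],[-10,0,0],[-10,0,0],[-10,0,0],[-10,0,0]], delta_rot=[[0,0,0],[0,0,0],[0,0,0],[0,0,0],[0,0,0],[0,0,0],[0,0,0],[0,0,0]], claw=[-1,-1,-1,-1,-1,-1,-1,-1])

```text
clock: 5.25
position: [0.5195, 0.0959, 0.0325]
ee_rot: [-0.0, 0.74, 0.672, -0.0]
ft_force: [0.2, 1.1, -0.3]
gripper_width: 0.0872
grasp_force: 1.6
```

Call:
move_arm(dp=[[-10,0,0],[-10,0,0],[-10,0,0],[-10,0,0],[-10,0,0],[-10,0,0],[-10,0,0],[-10,0,0]], delta_rot=[[0,0,0],[0,0,0],[0,0,0],[0,0,0],[0,0,0],[0,0,0],[0,0,0],[0,0,0]], claw=[-1,-1,-1,-1,-1,-1,-1,-1])

```text
clock: 5.92
position: [0.5119, 0.0164, 0.0325]
ee_rot: [-0.0, 0.74, 0.672, -0.0]
ft_force: [0.4, 3.7, 0.1]
gripper_width: 0.0867
grasp_force: 1.5
```

Call:
move_arm(dp=[[-10,0,0],[-10,0,0],[-10,0,0],[-10,0,0],[-10,0,0],[-10,0,0],[-8,0,0],[-4,0,0]], delta_rot=[[0,0,0],[0,0,0],[0,0,0],[0,0,0],[0,0,0],[0,0,0],[0,0,0],[0,0,0]], claw=[-1,-1,-1,-1,-1,-1,-1,-1])

```text
clock: 6.58
position: [0.5048, -0.0559, 0.0325]
ee_rot: [0.0, 0.741, 0.672, -0.0]
ft_force: [1.0, 2.4, 1.1]
gripper_width: 0.0869
grasp_force: 1.5
```

```bash
python3 - <<'E'
from h import *
goto([.4965+.0047,-.1705+.0508,.034])
a=capture('side')[:,:,::-1];b=capture('top')[:,:,::-1]
cv2.imwrite('pics/top3.png',b)
cv2.imwrite('pics/both3.png',np.vstack([a[150:390,200:500],b[130:330,230:530]]).repeat(1,0)) 
E
```

```text
t 6.58 at [ 0.5048 -0.0559  0.0325] tool-mm [-63.9   2.6  -1.5] F [1.  2.4 1.1] y-axis [ 0.995 -0.097 -0.   ] z [-0. -0. -1.] w 0.08693153496580466
```

View pics/both3.png

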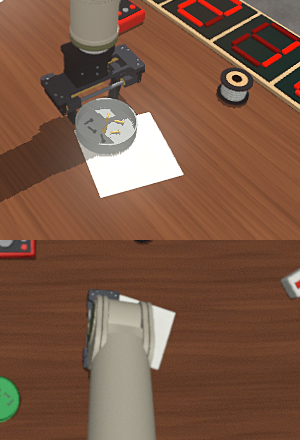

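The dish, at about (305,277) in the full side view, is partly on the sheet and still cradled. The arm hides it from the top camera. I'll push most of the remaining 64 mm, then back off and measure.

Call:
move_arm(dp=[[-8,0.5,0],[-8,0.5,0],[-8,0.5,0],[-8,0.5,0],[-8,0.5,0],[-8,0,0],[-7,0,0],[-4,0,0]], delta_rot=[[0,0,0],[0,0,0],[0,0,0],[0,0,0],[0,0,0],[0,0,0],[0,0,0],[0,0,0]], claw=[-1,-1,-1,-1,-1,-1,-1,-1])

```text
clock: 7.35
position: [0.5016, -0.1146, 0.0325]
ee_rot: [0.0, 0.741, 0.672, -0.0]
ft_force: [0.3, 0.6, -0.6]
gripper_width: 0.0868
grasp_force: 0.9
```

Call:
move_arm(dp=[[0,0,0],[5,0,0],[15,0,0],[25,0,0],[30,0,-10],[30,0,-20],[30,0,-20],[0,0,0]], delta_rot=[[0,0,0],[0,0,0],[0,0,0],[0,0,0],[0,0,0],[0,0,0],[0,0,0],[0,0,0]], claw=[-1,-1,-1,-1,-1,-1,-1,-1])

```text
clock: 8.02
position: [0.5173, 0.0288, 0.086]
ee_rot: [0.0, 0.738, 0.675, 0.003]
ft_force: [0.7, 1.2, 0.4]
gripper_width: 0.0871
grasp_force: 0.0
```

```bash
python3 - <<'E'
from h import *
goto([.4965+.0047,-.1705+.0508,.034])
a=capture('side')[:,:,::-1];b=capture('top')[:,:,::-1]
cv2.imwrite('pics/side4.png',a);cv2.imwrite('pics/top4.png',b)
cv2.imwrite('pics/both4.png',cv2.resize(np.hstack([a[200:380,240:420],b[150:330,280:460]]),None,fx=2.2,fy=2.2,interpolation=2)) 
E
```

```text
t 8.02 at [0.5173 0.0288 0.086 ] tool-mm [-149.6   -3.2   51.4] F [0.7 1.2 0.4] y-axis [ 0.996 -0.088  0.005] z [ 0.005  0.004 -1.   ] w 0.08707506900439108
```

View pics/both4.png

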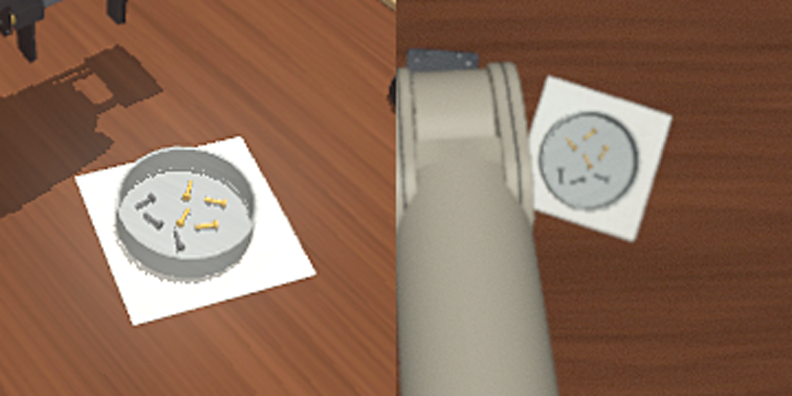

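The dish is on the sheet: in the top view its rim centre is at about (367,223) and the sheet around it is at (368,222). I measure the offset next.

```bash
python3 - <<'E'
from h import *
im=cv2.imread('pics/top4.png')[:,:,::-1]
g=im.min(2)
m=((g<195)).astype(np.uint8); k=np.zeros_like(m); cv2.circle(k,(367,223),29,1,-1)
# rim: outermost edge along radial lines from dish to white sheet
pts=[]
for t in np.radians(np.arange(0,360,5)):
    r=np.arange(15,30,.25); x=(367.3+r*np.cos(t)).astype(np.float32); y=(223+r*np.sin(t)).astype(np.float32)
    v=cv2.remap(g.astype(np.float32),x[None],y[None],cv2.INTER_LINEAR)[0]
    i=np.argmax(np.diff(v[18:]))+18
    if np.diff(v)[i]>5: pts.append((x[i],y[i]))
P=plane('top',pts,.03)
for _ in range(4):
    c,R=circ(P); e=abs(np.linalg.norm(P-c,axis=1)-R); P=P[e<=max(.002,np.percentile(e,85))]
print(c,R,len(P),e.max())
print('sheet - dish mm',(np.array([.4965,-.1705])-c)*1000)
goto([*c,.086])
E
```

```text
[ 0.49322193 -0.16058031] 0.059243715074538884 66 0.0018826091631810177
sheet - dish mm [ 3.2780659  -9.91968921]
t 8.12 at [0.5154 0.0232 0.0833] tool-mm [-185.    -5.1   -2.9] F [-0.5 -0.5 -0.1] y-axis [ 0.996 -0.092  0.002] z [ 0.002  0.001 -1.   ] w 0.08692143911531587
```

```bash
python3 - <<'E'
from h import *
from scipy.optimize import least_squares
g=cv2.imread('pics/side4.png').min(2).astype(np.float32)
pts=[]
for t in np.radians(np.arange(35,150,4)):
    r=np.arange(16,45,.25); x=(324+r*np.cos(t)).astype(np.float32); y=(302+r*np.sin(t)).astype(np.float32)
    v=cv2.remap(g,x[None],y[None],cv2.INTER_LINEAR)[0]
    j=np.where(v<195)[0]; j=j[r[j]<34]; 
    if len(j) and v[j[-1]+1]>=195: pts.append((x[j[-1]],y[j[-1]]))
P=plane('side',pts,0)
s=least_squares(lambda c:np.linalg.norm(P-c,axis=1)-.06,[.495,-.16],loss='soft_l1',f_scale=.002)
print(np.round(pts[::4],0).tolist(),s.x,abs(s.fun).max())
S=cv2.imread('pics/side0.png')
m=(S.min(2)>170).astype(np.uint8);m[:255]=0;m[:,:265]=0;m[:,400:]=0
c=max(cv2.findContours(m,0,2)[0],key=cv2.contourArea);a=cv2.approxPolyDP(cv2.convexHull(c),6,True)[:,0]
print(a.tolist(),plane('side',a,0).mean(0))
E
```

```text
[[348.0, 319.0], [341.0, 323.0], [334.0, 326.0], [327.0, 327.0], [320.0, 327.0], [313.0, 326.0], [306.0, 323.0], [299.0, 318.0]] [ 0.49303022 -0.16609973] 0.001766671722788625
[[348, 262], [382, 324], [301, 347], [274, 280]] [ 0.49835497 -0.17063295]
```

The two views agree to within a few mm: the dish must move about +4.5 mm in x and −6.5 mm in y. I'll go back in on a shifted line and nudge it.

Call:
move_arm(dp=[[-20,-1,10],[-20,0,10],[-20,0,10],[-15,0,10],[-8,0,7],[0,0,0],[0,0,0],[0,0,0]], delta_rot=[[0,0,0],[0,0,0],[0,0,0],[0,0,0],[0,0,0],[0,0,0],[0,0,0],[0,0,0]], claw=[-1,-1,-1,-1,-1,-1,-1,-1])

```text
clock: 8.78
position: [0.5062, -0.0605, 0.0358]
ee_rot: [-0.0, 0.74, 0.673, 0.0]
ft_force: [-0.1, 1.2, 0.2]
gripper_width: 0.0872
grasp_force: 0.0
```

```bash
python3 - <<'E'
from h import *
goto([.506,-.121,.033])
E
```

```text
t 8.78 at [ 0.5062 -0.0605  0.0358] tool-mm [-60.2   5.5   2.7] F [-0.1  1.2  0.2] y-axis [ 0.995 -0.095  0.   ] z [ 0.  0. -1.] w 0.0872272664794515
```

Call:
move_arm(dp=[[-10,1.5,2],[-12,2,0],[-10,2,0],[-8,0,0],[-6,0,0],[-5,0,0],[-4,0,0],[-3,0,0]], delta_rot=[[0,0,0],[0,0,0],[0,0,0],[0,0,0],[0,0,0],[0,0,0],[0,0,0],[0,0,0]], claw=[-1,-1,-1,-1,-1,-1,-1,-1])

```text
clock: 9.45
position: [0.5056, -0.1195, 0.0335]
ee_rot: [-0.0, 0.74, 0.672, 0.0]
ft_force: [-0.9, 2.9, 1.4]
gripper_width: 0.087
grasp_force: 1.4
```

Call:
move_arm(dp=[[-2,0,0],[0,0,0],[0,0,0]], delta_rot=[[0,0,0],[0,0,0],[0,0,0]], claw=[-1,-1,-1])

```text
clock: 9.7
position: [0.5056, -0.1216, 0.0335]
ee_rot: [0.0, 0.74, 0.672, -0.0]
ft_force: [-1.7, 0.1, 0.6]
gripper_width: 0.0869
grasp_force: 0.3
```

Call:
move_arm(dp=[[5,0,0],[15,0,0],[25,0,0],[30,0,-10],[35,0,-20],[35,0,-20],[30,0,0],[0,0,0]], delta_rot=[[0,0,0],[0,0,0],[0,0,0],[0,0,0],[0,0,0],[0,0,0],[0,0,0],[0,0,0]], claw=[-1,-1,-1,-1,-1,-1,-1,-1])

```text
clock: 10.37
position: [0.5236, 0.0605, 0.0848]
ee_rot: [-0.0, 0.737, 0.675, 0.002]
ft_force: [-0.6, 0.3, -0.6]
gripper_width: 0.0872
grasp_force: 0.0
```

```bash
cat > m.py <<'E'
from h import *
from scipy.optimize import least_squares
a=capture('side')[:,:,::-1];b=capture('top')[:,:,::-1]
cv2.imwrite('pics/both5.png',cv2.resize(np.hstack([a[200:380,240:420],b[150:330,280:460]]),None,fx=2.2,fy=2.2,interpolation=2)) 
def scan(g,c,angs,r0,r1):
    out=[]
    for t in np.radians(angs):
        r=np.arange(r0,r1,.25);x=(c[0]+r*np.cos(t)).astype(np.float32);y=(c[1]+r*np.sin(t)).astype(np.float32)
        v=cv2.remap(g,x[None],y[None],cv2.INTER_LINEAR)[0];j=np.where(v<195)[0];j=j[r[j]<r1-4]
        if len(j) and v[j[-1]+1]>=195: out.append((x[j[-1]],y[j[-1]]))
    return out
for n,im,c,an,r0,r1,z,S in(('side',a,(327,304),range(35,150,4),16,38,0,[.4984,-.1706]),('top',b,(368,222),range(0,360,5),15,31,.03,[.4965,-.1705])):
    P=plane(n,scan(im.min(2).astype(np.float32),c,an,r0,r1),z)
    s=least_squares(lambda c:np.linalg.norm(P-c,axis=1)-.06,S,loss='soft_l1',f_scale=.002)
    print(n,len(P),s.x.round(4),'need mm',((S-s.x)*1000).round(1),np.median(abs(s.fun)))
goto([.506,-.121,.033])
E
python3 m.py
```

```text
side 29 [ 0.4961 -0.1752] need mm [2.3 4.6] 0.0004319230675631572
top 72 [ 0.4954 -0.1697] need mm [ 1.1 -0.8] 0.0015865688705917237
t 10.47 at [0.5225 0.0542 0.0836] tool-mm [-176.    -0.2   50.5] F [-0.3 -0.4 -0.4] y-axis [ 0.996 -0.093  0.   ] z [ 0.  0. -1.] w 0.0868485098535459
```

View pics/both5.png

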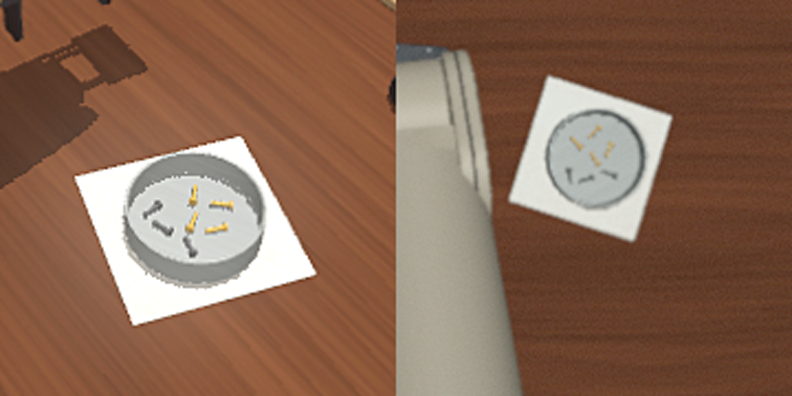

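Both views show the dish well inside the sheet on all sides, within about 2–5 mm of centre, with the gripper clear. I'm handing it in.

```bash
python3 -c "
from plant import finish_job;print(finish_job())"
```

```text
the job is handed in; nothing more can be done
None
```

I slid the steel dish onto the blank sheet, about 2–5 mm from centre with its whole base on the paper; the meter and spool were not touched, and the job was handed in at about 10.5 s.

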